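# Feel for the stepped end and lay the rest bar level on the slab stand

### The job

Take the wooden rest bar in the rack's nest nearer the slab stand; one of its ends is cut away underneath. While it still lies in its nest, press down on its ends to feel which one rocks, then lift it and lay it centred and square across the two pads of the stand, turned so that the cut-away end goes over the taller pad and the bar lies level. Leave the other bar in its nest and do not push the fossil tile beside the stand.

Things in the scene. Friction and masses are not known exactly. Their poses are not given: they have to be found in the camera images.
- bar_1: plain wooden rest bar, 150 (x) x 36 (y) x 28 mm, 0.08 to 0.14 kg, flat in either nest. One end is cut back underneath: a step 8 mm high over the last 48 mm, full width, hidden by the cups; top and sides look alike at both ends. It may be the +x or the -x end (the pose does not tell). Origin: centre of the 150 x 36 footprint, at the level of the flat underside; z up
- bar_2: second bar, same size and looks, same origin and axes, its cut end also to be found by feel. Any bar pressed on top 12 mm from its cut end rocks over, up to 0.16 rad: the finger sinks about 4 mm at 1 to 2 N (a little more on impact), then stops hard. Pressed at the other end it stands firm
- rack: fixed grey plastic plate, 180 (x) x 170 x 6 mm, with two parallel nests 80 mm apart. Each holds a bar by its ends in two cups with walls 12 mm high, 3 mm clear of its sides, 5 mm of its ends. Over the middle 50 mm there are no walls: there fingers can take the bar across its 36 mm. Origin: centre of the underside; x along the nests
- nest_near (a point): middle of the nest nearer the stand, on its floor, 6 mm above the table; a bar's top lies 34 mm above the table. x along the nest
- nest_far (a point): the same point of the other nest, 80 mm farther from the stand
- stand: slab stand, fixed: dark steel base plate 180 (x) x 70 (y) x 8 mm with two steel pads, each 25 mm along x, 44 mm wide, centred 50.5 mm either side of the middle. The pad on the +x side is taller: top 30 mm above the table; the other 22 mm. 76 mm between the pads is free for the fingers. Origin: centre of the underside; x towards the taller pad
- stand_rest (a point): middle of the stand between its pads, at the height of the lower pad's top (22 mm above the table): the bar's origin belongs here. x towards the taller pad
- fossil_tile: loose pale stone tile with a small spiral fossil, 80 x 80 x 16 mm, on the table at the stand's +y side, about 115 mm from its middle; to be left alone. Origin: centre of its underside

How it is judged (in metres and radians):
On the way:
1. the bar in the nearer nest is pressed on its stepped end and rocks over, more than 0.06 rad, while still in its nest (((angle between bar_1's own z axis and vertical between 0.06 and 0.3 rad and contact force between the fingers and bar_1 above 0.3 N and horizontal distance between bar_1 and nest_near below 0.025 m and z of bar_1 in the frame of nest_near below 0.02 m) or (angle between bar_2's own z axis and vertical between 0.06 and 0.3 rad and contact force between the fingers and bar_2 above 0.3 N and horizontal distance between bar_2 and nest_near below 0.025 m and z of bar_2 in the frame of nest_near below 0.02 m))), for 0.1 s.
At the end, for the whole second after the job is handed in: the bar from the nearer nest lies at rest, level within 0.035 rad, on both pads, its origin within 12 mm sideways and 3 mm in height of stand_rest, in line with the stand within 0.14 rad; the other bar lies flat in the far nest, within 20 mm of its middle (((horizontal distance between bar_1 and stand_rest below 0.012 m and angle between the x axis of bar_1 and the x axis of stand, either way round below 0.14 rad and angle between bar_1's own z axis and vertical below 0.035 rad and z of bar_1 in the frame of stand_rest between -0.003 and 0.003 m and linear speed of bar_1 below 0.02 m/s and horizontal distance between bar_2 and nest_far below 0.02 m and angle between bar_2's own z axis and vertical below 0.05 rad) or (horizontal distance between bar_2 and stand_rest below 0.012 m and angle between the x axis of bar_2 and the x axis of stand, either way round below 0.14 rad and angle between bar_2's own z axis and vertical below 0.035 rad and z of bar_2 in the frame of stand_rest between -0.003 and 0.003 m and linear speed of bar_2 below 0.02 m/s and horizontal distance between bar_1 and nest_far below 0.02 m and angle between bar_1's own z axis and vertical below 0.05 rad))); the robot touches nothing.
It fails at once if the fossil tile beside the stand is pushed more than 20 mm (distance of fossil_tile from where it was at the start of the episode above 0.02 m).
It also fails if it takes over 58 s, if anything falls off the work surface, if the arm or the gripper's body presses on something with over 40 N, if the wrist force passes 120 N, or if a joint passes its speed limit or range.

### The arm

A 6-joint arm with a two-finger parallel gripper is mounted at the origin on the work surface. World frame = base frame: x ahead of the robot, y to its left, z up, the work surface at z = 0. Lengths are in mm, angles in degrees, forces in N, time in s.
With the tool pointing down it reaches from about 275 to 750 mm from the base axis. Payload 10.2 kg.
Tool frame: the origin (TCP) lies midway between the tips of the shut fingers; the grasp point (between the pads) lies 19 mm behind it; z points along the fingers, y is the line along which they close (so a half turn about z gives the same grasp; the last joint's range is limited). The gripper opens to 85 mm and grips with 20 to 120 N. Pads are 22 mm wide; open, the fingers measure 114 mm over their backs; the gripper's body (76 mm by 85 mm) begins 54 mm behind the grasp point. The pads swing forward as they close: fully open they stand 13 mm farther back than shut.
Start: joints at [51.543, 17.928, 85.812, -0, 76.261, -12.8], TCP at [227.329, 473.236, 231.294] pointing down, gripper open.
Joint ranges: [-168.41, 168.41], [-55.51, 124.54], [10.69, 146.95], [-70.63, 250.63], [1, 178], [-165.06, 165.06]. Speed limits (degrees/s): [136.94, 136.94, 172.46, 180, 180, 180].

### API

Orientations are given as [roll, pitch, yaw] about the fixed x, y, z axes, in that order (R = Rz(yaw) Ry(pitch) Rx(roll)).
In Python, from plant import r, probe_bus, ticket, read_camera gives the robot as it stands (r), with the cameras as plain functions, the readings (probe_bus) and the job (ticket).
- The arm moves only by the tool steer_hand, called after "Request:" as a command line: name --argument value ..., lists and objects as JSON in quotes. Schema: {"type":"object","properties":{"moves":{"type":"array","items":{"type":"object","properties":{"x":{"type":"number"},"y":{"type":"number"},"z":{"type":"number"},"wx":{"type":"number"},"wy":{"type":"number"},"wz":{"type":"number"},"jaw":{"type":"number"}},"additionalProperties":false,"required":["jaw"]},"minItems":1,"maxItems":8},"only":{"type":"string"},"quiet":{"type":"boolean"},"lines":{"type":"string"}},"required":["moves"],"additionalProperties":false}. moves is a list of rows, 1 to 8 of them, each an object with the fields x, y, z (the shift in normalised numbers (1 is 800 mm)), wx, wy, wz (a rotation vector in parts of the range, where 1.0 means 4 rad), jaw (the finger opening in mm); a field left out counts as zero (the opening has to be given); each row is the pose to reach, as a shift and turn from the pose commanded when the call began, along the tool's axes at that moment; what a row does not reach only later rows make up. A row lasts 1/12 s, in which the tool goes at most 41.7 mm and 7.16 degrees, less where a joint would pass 70% of its speed; a pose out of reach is approached as far as the arm can. The fingers move at their own pace and stop on an object; the grip force is fixed at half the most. Time passes only in rows, so rows that do not move let the fingers close. The tool returns the time, the measured TCP pose, the force, the opening and the grip force at its end. only (a regular expression) keeps the lines of the reply that match it, lines (a string "A,B") keeps lines A to B, and quiet returns only ok. No shift or turn number may pass 1 either way. Input that does not fit is refused with a message, and nothing moves.
- probe_bus.observe(): the state, without advancing time (a new reading comes with each control period).
- read_camera(name): name is "scene" or "top" or "wrist"; returns a dict with "img" (420x560x3 uint8, blue, green, red), "mtx" (3x3 intrinsics, pixels), "rvec" (rotation vector, rad) and "tvec" (3), from world to camera coordinates, as OpenCV has them. Camera axes: x right, y down, z forward; pixel columns grow to the right and rows downward; lengths in mm; the calibration is good to about 2 mm. A picture is of the moment at which its call begins. There is no depth.
- ticket.close_job(): hands the job in; it is judged then, once.
The state is a dict: "t": time; "joints": joint angles; "dq": joint speeds; "tau": joint torques, N m; "position": TCP position; "ee_rot": TCP orientation; "contact_force": force on the tool from outside, world axes, zero at the start; "torque": the same for the moment, N m; "width": finger opening in mm; "gripper_force": force on a finger pad.
Only numpy, scipy, OpenCV 4.12 (cv2) and the standard library are available. Lean on these libraries where they do the work, as an engineer would, in place of code of your own. Each camera call takes 0.05 s, during which the arm holds its last target. There are 200 camera calls.

## Working session

There is one attempt and no reset: what is moved stays moved. The work goes in short steps, Python scripts to look and compute and a tool call to move; the robot and the scene stay as the last step left them, time stands still between calls to the robot, and variables do not carry over. Pictures are saved under pics/ and viewed, at most 10 in all, crops included, and the job is handed in when it is done.

```bash
ls; mkdir -p pics; python3 - <<'E'
from plant import r, probe_bus, ticket, read_camera
import cv2,numpy as np
o=probe_bus.observe();print(o['t'],o['position'],o['ee_rot'],o['width'])
for n in('top','scene'):
    c=read_camera(n);cv2.imwrite(f'pics/{n}0.png',c['img']);np.savez(f'pics/{n}0.npz',**c)
    R=cv2.Rodrigues(np.array(c['rvec'],float))[0];print(n,-R.T@np.array(c['tvec']).ravel(),c['mtx'])
E
```

```text
pics
plant.py
0.0 [227.16349313 473.02054818 230.74195327] [-1.79928960e+02 -1.44958231e-02  1.54344631e+02] 85.51440283549653
top [380.4751456   59.44206995 862.78103895] [[398.96990997   0.         282.19415209]
 [  0.         398.96990997 210.63312024]
 [  0.           0.           1.        ]]
scene [1200.33970095 -355.5759393   894.0228489 ] [[495.31728587   0.         269.32081741]
 [  0.         495.31728587 208.89721515]
 [  0.           0.           1.        ]]
```

View pics/top0.png

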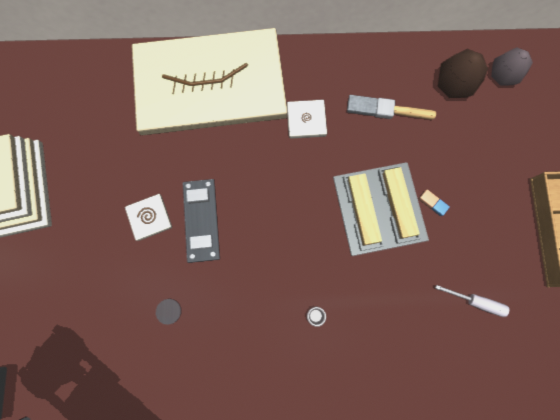

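View pics/scene0.png

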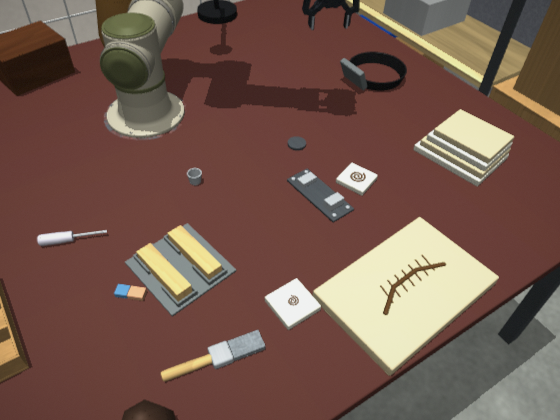

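Top view: the stand is at (201,220) with pads at (197,195) and (201,242), the tile at (148,217), and the rack at (381,208) with the near bar at (365,210). I'll enlarge these to pick points.

```bash
python3 - <<'E'
import cv2,numpy as np
t=cv2.imread('pics/top0.png');s=cv2.imread('pics/scene0.png')
def c(im,x,y,w,h,k):return cv2.resize(im[y:y+h,x:x+w],None,fx=k,fy=k,interpolation=cv2.INTER_CUBIC)
a=np.zeros((600,800,3),np.uint8)
for im,x,y,ox,oy,w,h in((t,330,160,0,0,100,100),(t,175,172,400,0,66,100),(s,124,222,0,300*1,115,0),):
    pass
A=c(t,330,160,100,100,3.0);B=c(t,120,172,105,98,4)  
a[0:300,0:300]=A; 
B=c(t,175,172,50,98,3);a[0:294,320:470]=B
C=c(s,124,222,115,90,3.3);a[303:600,0:379]=C[:297,:379]
D=c(s,280,160,80,65,4.5);a[303:595,400:760]=D
cv2.imwrite('pics/crop1.png',a)
E
```

```text
(no output)
```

View pics/crop1.png

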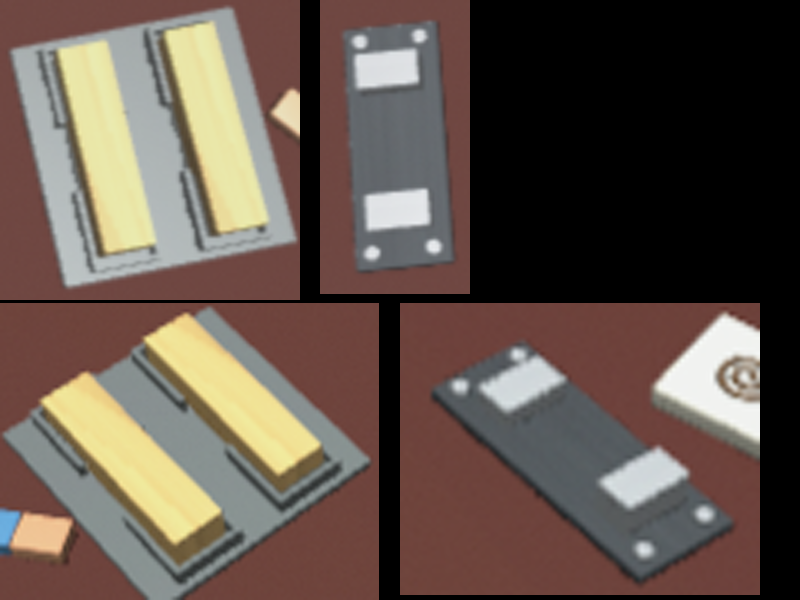

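Near bar's top corners in the crop: top view (58,47), (107,41), (155,244), (104,250); scene view (323,443), (279,473), (143,343), (185,314). The stand pads are clear in both views, so I'll triangulate.

```bash
cat > h.py <<'E'
import numpy as np,cv2
def P(c):
    R=cv2.Rodrigues(np.array(c['rvec'],float))[0];return c['mtx']@np.c_[R,np.array(c['tvec'],float).ravel()]
def tri(c1,p1,c2,p2):
    X=cv2.triangulatePoints(P(c1),P(c2),np.array(p1,float).T,np.array(p2,float).T);return (X[:3]/X[3]).T
def res(c,X,p):
    return np.linalg.norm(cv2.projectPoints(np.array(X),c['rvec'],c['tvec'],c['mtx'],None)[0][:,0]-p,axis=1)
E
python3 - <<'E'
from h import *
np.set_printoptions(precision=1,suppress=True)
t=dict(np.load('pics/top0.npz'));s=dict(np.load('pics/scene0.npz'))
f=lambda p,o,off,k:(np.array(p,float)-o+.5)/k-.5+off
def go(name,pt,ps):
    X=tri(t,pt,s,ps);print(name,X,'mean',X.mean(0),'res',res(s,X,ps))
    return X
nt=f([(58,47),(107,41),(155,244),(104,250)],(0,0),(330,160),3)
ns=f([(323,443),(279,473),(143,343),(185,314)],(0,303),(124,222),3.3)
X=go('near',nt,ns);d=X[0]+X[1]-X[2]-X[3];print('ang',np.degrees(np.arctan2(d[1],d[0])),np.linalg.norm(d)/2)
ut=f([(354,53),(418,48),(419,82),(358,88)],(320,0),(175,172),3)
us=f([(689,470),(628,509),(600,484),(660,447)],(400,303),(280,160),4.5)
lt=f([(364,195),(429,189),(431,223),(367,230)],(320,0),(175,172),3)
ls=f([(566,382),(509,411),(480,385),(537,355)],(400,303),(280,160),4.5)
U=go('up',ut,us).mean(0);L=go('lo',lt,ls).mean(0)
print('stand mid',(U+L)/2,'ang',np.degrees(np.arctan2(*(U-L)[1::-1])),np.linalg.norm(U-L))
ft=f([(165,28),(214,22),(268,226),(217,234)],(0,0),(330,160),3)
fs=f([(222,514),(176,557),(40,405),(88,375)],(0,303),(124,222),3.3)
go('far',ft,fs)
go('tile',np.array([[148,217]]),np.array([[357.5,177.]]))
E
```

```text
near [[ 626.1  -89.2   37.2]
 [ 630.5 -124.2   35.5]
 [ 483.  -150.1   30.3]
 [ 478.6 -114.7   34.6]] mean [ 554.6 -119.6   34.4] res [0.1 0.3 0.1 0.5]
ang 9.880720765856637 149.78247552045673
up [[604.4 261.   34.1]
 [608.1 216.5  31.4]
 [583.7 216.3  29. ]
 [580.1 259.5  31. ]] mean [594.1 238.3  31.4] res [0.2 0.1 0.2 0.2]
lo [[503.7 254.6  20.7]
 [507.5 210.1  23.2]
 [483.  207.8  24.5]
 [478.7 251.8  22.9]] mean [493.2 231.1  22.8] res [0.2 0.4 0.3 0.1]
stand mid [543.6 234.7  27.1] ang 4.110895421291891 101.47795084519824
far [[ 639.  -168.    34.6]
 [ 646.1 -205.1   25.9]
 [ 494.2 -230.2   28.6]
 [ 489.2 -193.4   30.6]] mean [ 567.1 -199.2   29.9] res [0.  0.5 0.1 0.1]
tile [[551.7 349.7  11.9]] mean [551.7 349.7  11.9] res [0.5]
```

```bash
cat > go.py <<'E'
import sys,numpy as np
from scipy.spatial.transform import Rotation as Ro
from plant import r, probe_bus, ticket, read_camera
o=probe_bus.observe();x,y,z,yaw=map(float,sys.argv[1:5])
R=Ro.from_euler('xyz',o['ee_rot'],degrees=True)
T=Ro.from_euler('xyz',[180,0,yaw],degrees=True)
np.set_printoptions(precision=2,suppress=True)
print('shift',R.inv().apply(np.array([x,y,z])-o['position']),'rot',(R.inv()*T).as_rotvec(degrees=True),'t',o['t'],'F',o['contact_force'],o['joints'],o['width'])
E
python3 go.py 492.5 -130.4 60 189.9
```

```text
shift [-500.48 -428.91  171.15] rot [ -0.06  -0.03 -35.55] t 0.1 F [-1.15 -0.12 -0.55] [ 51.55  17.96  85.85  -0.    76.26 -12.8 ] 85.59886731165778
```

The manual's scale: shifts go in shares of 800 mm and turns go in shares of 4 rad. Converting my numbers, -500 mm / 800 = -0.625, -429 mm / 800 = -0.5363.

Request:
steer_hand --moves '[{"x": -0.625, "y": -0.5363, "z": 0.175, "jaw": 0}, {"x": -0.625, "y": -0.5363, "z": 0.175, "jaw": 0}, {"x": -0.625, "y": -0.5363, "z": 0.175, "jaw": 0}, {"x": -0.625, "y": -0.5363, "z": 0.175, "jaw": 0}, {"x": -0.625, "y": -0.5363, "z": 0.175, "jaw": 0}, {"x": -0.625, "y": -0.5363, "z": 0.175, "jaw": 0}, {"x": -0.625, "y": -0.5363, "z": 0.175, "jaw": 0}, {"x": -0.625, "y": -0.5363, "z": 0.175, "jaw": 0}]'

```text
t: 0.77
position: [358.6, 172.9, 161.6]
ee_rot: [180.0, 0.0, 154.4]
contact_force: [2.0, -0.0, 0.8]
width: -0.2
gripper_force: 0.0
```

```bash
python3 go.py 492.5 -130.4 60 189.9
```

```text
shift [-251.93 -215.46  101.63] rot [  0.     0.01 -35.54] t 0.7667 F [ 2.01 -0.    0.84] [  8.75   6.25 111.68   0.    62.06 -55.61] -0.2291951818944883
```

To row units: -252 mm / 800 = -0.315, -215 mm / 800 = -0.2688, -35.5 degrees / 229.1831 = -0.1549.

Request:
steer_hand --moves '[{"x": -0.315, "y": -0.2688, "z": 0.127, "wz": -0.1549, "jaw": 0}, {"x": -0.315, "y": -0.2688, "z": 0.127, "wz": -0.1549, "jaw": 0}, {"x": -0.315, "y": -0.2688, "z": 0.127, "wz": -0.1549, "jaw": 0}, {"x": -0.315, "y": -0.2688, "z": 0.127, "wz": -0.1549, "jaw": 0}, {"x": -0.315, "y": -0.2688, "z": 0.127, "wz": -0.1549, "jaw": 0}, {"x": -0.315, "y": -0.2688, "z": 0.127, "wz": -0.1549, "jaw": 0}, {"x": -0.315, "y": -0.2688, "z": 0.127, "wz": -0.1549, "jaw": 0}, {"x": -0.315, "y": -0.2688, "z": 0.127, "wz": -0.1549, "jaw": 0}]'

```text
t: 1.43
position: [475.8, -91.1, 72.6]
ee_rot: [180.0, -0.0, -170.1]
contact_force: [0.7, 0.1, 1.0]
width: 0.2
gripper_force: 0.0
```

Request:
steer_hand --moves '[{"jaw": 0}, {"jaw": 0}]'

```text
t: 1.6
position: [475.3, -90.4, 72.4]
ee_rot: [179.9, -0.1, -170.3]
contact_force: [-0.4, 0.8, 0.4]
width: -0.3
gripper_force: 0.0
```

```bash
python3 go.py 492.5 -130.4 38 189.9
python3 - <<'E'
from plant import r, probe_bus, ticket, read_camera
import cv2,numpy as np
c=read_camera('wrist');cv2.imwrite('pics/w1.png',c['img']);np.savez('pics/w1.npz',**c)
E
```

```text
shift [-10.3  -42.37  34.38] rot [ 0.07 -0.1  -0.22] t 1.6 F [-0.37  0.77  0.44] [ -24.68   24.15  103.57    0.     52.4  -124.36] -0.3177914870388029
```

View pics/w1.png

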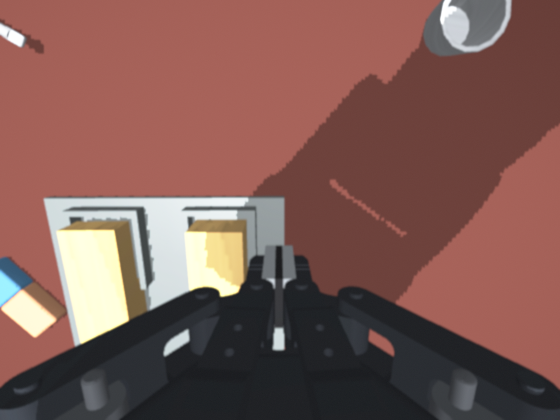

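The wrist view shows the near bar's -x end with its top edge from (188,221) to (247,221), square to the tool. The fingertip is just stand-side of it. I'll check that edge against the measurement.

To row units: -42 mm / 800 = -0.0525, 34 mm / 800 = 0.0425.

```bash
python3 - <<'E'
from h import *
c=dict(np.load('pics/w1.npz'));R=cv2.Rodrigues(c['rvec'].astype(float))[0];C=-R.T@c['tvec'].ravel()
for p in((188,221),(247,221)):
    d=R.T@np.linalg.inv(c['mtx'])@[*p,1];print(C+d*(34-C[2])/d[2])
print('expect',[np.array([554.6,-119.6])+cv2.Rodrigues(np.array([0,0,np.radians(9.9)]))[0][:2,:2]@np.array([-75,s]) for s in(-18,18)])
E
```

```text
[ 476.34528206 -149.232914     34.        ]
[ 470.1041878 -112.7213105   34.       ]
expect [array([ 483.81152434, -150.22665039]), array([ 477.62207673, -114.76271465])]
```

Request:
steer_hand --moves '[{"x": -0.0125, "y": -0.0525, "z": 0.0425, "jaw": 0}, {"x": -0.0125, "y": -0.0525, "z": 0.0425, "jaw": 0}, {"x": -0.0125, "y": -0.0525, "z": 0.0425, "jaw": 0}, {"x": -0.0125, "y": -0.0525, "z": 0.0425, "jaw": 0}]'

```text
t: 1.98
position: [492.1, -127.8, 39.6]
ee_rot: [180.0, -0.1, -170.1]
contact_force: [-0.0, 0.2, -0.3]
width: -0.2
gripper_force: 0.0
```

```bash
python3 go.py 492.5 -130.4 36 189.9
```

```text
shift [ 0.06 -2.6   3.57] rot [ 0.05 -0.05 -0.04] t 1.9833 F [-0.03  0.19 -0.3 ] [ -27.79   29.77  100.65    0.01   49.65 -127.66] -0.1882125965158097
```

To row units: 5 mm / 800 = 0.0063, 4 mm / 800 = 0.005.

Request:
steer_hand --moves '[{"y": -0.0031, "z": 0.005, "jaw": 0}, {"y": -0.0031, "z": 0.0063, "jaw": 0}, {"y": -0.0031, "z": 0.0063, "jaw": 0}]'

```text
t: 2.23
position: [492.9, -130.7, 34.8]
ee_rot: [-180.0, 0.0, -170.1]
contact_force: [-0.1, -0.3, -0.1]
width: 0.1
gripper_force: 0.0
```

Request:
steer_hand --moves '[{"z": 0.0013, "jaw": 0}, {"z": 0.0013, "jaw": 0}]'

```text
t: 2.4
position: [493.1, -130.9, 34.1]
ee_rot: [-180.0, 0.0, -170.1]
contact_force: [-0.7, 2.3, 4.7]
width: -0.0
gripper_force: 2.5
```

Request:
steer_hand --moves '[{"z": 0.0013, "jaw": 0}, {"z": 0.0013, "jaw": 0}]'

```text
t: 2.57
position: [493.1, -131.0, 34.0]
ee_rot: [-180.0, 0.0, -170.1]
contact_force: [-5.4, 2.9, 16.8]
width: -0.3
gripper_force: 8.5
```

The -x end stands firm: 17 N with no sinking. Next, the +x end.

To row units: -124 mm / 800 = -0.155, -12 mm / 800 = -0.015.

Request:
steer_hand --moves '[{"z": -0.015, "jaw": 0}, {"x": -0.155, "z": -0.015, "jaw": 0}, {"x": -0.155, "z": -0.015, "jaw": 0}, {"x": -0.155, "z": -0.015, "jaw": 0}, {"x": -0.155, "z": -0.015, "jaw": 0}, {"x": -0.155, "z": -0.015, "jaw": 0}]'

```text
t: 3.07
position: [616.0, -109.4, 43.9]
ee_rot: [-180.0, -0.0, -170.1]
contact_force: [-0.9, 0.8, 0.6]
width: 0.0
gripper_force: 0.0
```

```bash
python3 go.py 616.7 -108.8 36 189.9
```

```text
shift [-0.8   0.42  7.88] rot [-0.   -0.    0.04] t 3.0667 F [-0.86  0.81  0.62] [ -20.78   41.28   78.62   -0.     60.1  -120.72] 0.0418789760518148
```

To row units: 9.5 mm / 800 = 0.0119, 9 mm / 800 = 0.0113.

Request:
steer_hand --moves '[{"x": -0.0013, "z": 0.01, "jaw": 0}, {"x": -0.0013, "z": 0.0113, "jaw": 0}, {"x": -0.0013, "z": 0.0119, "jaw": 0}]'

```text
t: 3.32
position: [615.0, -110.1, 34.4]
ee_rot: [180.0, -0.1, -170.2]
contact_force: [0.3, -0.3, 0.8]
width: -0.5
gripper_force: 0.0
```

Request:
steer_hand --moves '[{"z": 0.0013, "jaw": 0}, {"z": 0.0013, "jaw": 0}]'

```text
t: 3.48
position: [615.7, -110.2, 34.1]
ee_rot: [180.0, -0.0, -170.2]
contact_force: [-0.5, 1.1, 0.1]
width: -0.1
gripper_force: 0.2
```

Request:
steer_hand --moves '[{"z": 0.0013, "jaw": 0}, {"z": 0.0013, "jaw": 0}]'

```text
t: 3.65
position: [616.4, -110.1, 33.4]
ee_rot: [-180.0, 0.1, -170.2]
contact_force: [0.9, 0.2, 2.0]
width: 0.1
gripper_force: 0.9
```

To row units: 0.7 mm / 800 = 0.0009.

Request:
steer_hand --moves '[{"z": 0.0009, "jaw": 0}, {"z": 0.0009, "jaw": 0}]'

```text
t: 3.82
position: [616.8, -110.1, 32.8]
ee_rot: [-180.0, 0.1, -170.2]
contact_force: [2.7, -0.0, 3.7]
width: 0.1
gripper_force: 1.8
```

Request:
steer_hand --moves '[{"z": 0.0009, "jaw": 0}, {"z": 0.0009, "jaw": 0}, {"z": 0.0009, "jaw": 0}]'

```text
t: 4.07
position: [616.4, -110.0, 31.8]
ee_rot: [-180.0, 0.0, -170.2]
contact_force: [3.5, 0.5, 2.8]
width: -0.1
gripper_force: 1.9
```

To row units: 1 mm / 800 = 0.0013.

Request:
steer_hand --moves '[{"z": 0.0013, "jaw": 0}, {"z": 0.0013, "jaw": 0}, {"z": 0.0013, "jaw": 0}]'

```text
t: 4.32
position: [616.0, -109.9, 30.4]
ee_rot: [180.0, -0.0, -170.2]
contact_force: [2.6, 0.2, 2.6]
width: 0.0
gripper_force: 1.6
```

Request:
steer_hand --moves '[{"z": 0.001, "jaw": 0}, {"z": 0.001, "jaw": 0}, {"z": 0.001, "jaw": 0}]'

```text
t: 4.57
position: [616.0, -110.0, 29.6]
ee_rot: [180.0, -0.0, -170.2]
contact_force: [0.9, 0.4, 3.2]
width: -0.0
gripper_force: 1.4
```

The +x end rocks: it sank 4.4 mm at about 2–3 N. So the cut-away end is +x, already facing the taller pad side, and no flip is needed. I'll rise, open and centre.

To row units: 62 mm / 800 = 0.0775, -40 mm / 800 = -0.05.

Request:
steer_hand --moves '[{"z": -0.0125, "jaw": 0}, {"z": -0.05, "jaw": 30}, {"x": 0.0775, "z": -0.05, "jaw": 64}, {"x": 0.0775, "z": -0.05, "jaw": 64}, {"x": 0.0775, "z": -0.05, "jaw": 64}, {"x": 0.0775, "z": -0.05, "jaw": 64}, {"x": 0.0775, "z": -0.05, "jaw": 64}]'

```text
t: 5.15
position: [555.5, -120.6, 70.1]
ee_rot: [-180.0, 0.0, -170.2]
contact_force: [0.3, 1.0, 0.3]
width: 64.0
gripper_force: 0.0
```

```bash
python3 go.py 554.6 -119.6 9 189.9
python3 - <<'E'
from plant import r, probe_bus, ticket, read_camera
import cv2,numpy as np
c=read_camera('wrist');cv2.imwrite('pics/w2.png',c['img']);np.savez('pics/w2.npz',**c)
E
```

```text
shift [ 0.7   1.17 61.06] rot [-0.01  0.01 -0.06] t 5.15 F [0.32 0.95 0.31] [ -24.06   33.12   88.85   -0.     58.02 -123.89] 64.02637781783177
```

View pics/w2.png

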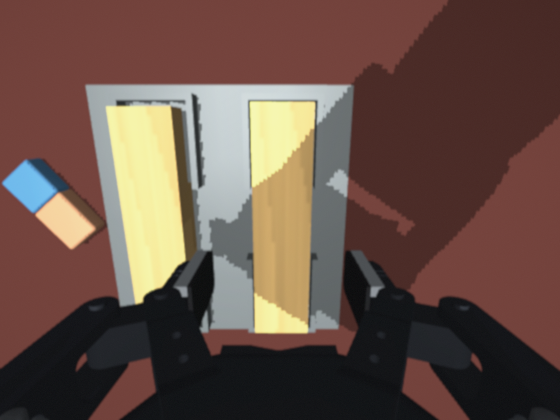

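The wrist view shows the bar centred between the fingers (column 282 against 280), square, back flat, with its ends at rows 101 and 333. I'll check its centre along its length.

To row units: 61 mm / 800 = 0.0763, 56 mm / 800 = 0.07.

```bash
python3 - <<'E'
from h import *
c=dict(np.load('pics/w2.npz'));R=cv2.Rodrigues(c['rvec'].astype(float))[0];C=-R.T@c['tvec'].ravel()
q=[]
for p in((250,101),(316,101),(308,333),(254,333)):
    d=R.T@np.linalg.inv(c['mtx'])@[*p,1];q.append((C+d*(34-C[2])/d[2])[:2]);print(q[-1])
print(np.mean(q,0))
E
```

```text
[ 479.81563282 -151.3380742 ]
[ 473.49859434 -115.07065913]
[622.85023477 -89.58036429]
[ 629.25893749 -126.36636724]
[ 551.35584986 -120.58886621]
```

Request:
steer_hand --moves '[{"x": 0.0006, "y": 0.0013, "z": 0.025, "jaw": 64}, {"x": 0.0006, "y": 0.0013, "z": 0.05, "jaw": 64}, {"x": 0.0006, "y": 0.0013, "z": 0.07, "jaw": 64}, {"x": 0.0006, "y": 0.0013, "z": 0.0763, "jaw": 64}, {"x": 0.0006, "y": 0.0013, "z": 0.0763, "jaw": 64}]'

```text
t: 5.62
position: [554.2, -119.2, 7.5]
ee_rot: [179.9, -0.1, -170.1]
contact_force: [0.1, 0.3, 0.2]
width: 64.3
gripper_force: 0.0
```

To row units: -1 mm / 800 = -0.0013.

Request:
steer_hand --moves '[{"z": -0.0013, "jaw": 25}, {"z": -0.0013, "jaw": 25}, {"z": -0.0013, "jaw": 25}, {"z": -0.0013, "jaw": 25}, {"z": -0.0013, "jaw": 25}, {"z": -0.0013, "jaw": 25}, {"z": -0.0013, "jaw": 25}]'

```text
t: 6.2
position: [555.4, -120.0, 11.2]
ee_rot: [-179.9, 0.1, -170.2]
contact_force: [-0.5, 1.0, 5.8]
width: 34.8
gripper_force: 61.0
```

Request:
steer_hand --moves '[{"z": -0.0188, "jaw": 25}, {"z": -0.0563, "jaw": 25}, {"z": -0.0875, "jaw": 25}, {"z": -0.0875, "jaw": 25}, {"z": -0.0875, "jaw": 25}]'

```text
t: 6.62
position: [555.0, -119.9, 81.1]
ee_rot: [-179.9, 0.1, -170.2]
contact_force: [-0.2, -0.8, -1.7]
width: 35.0
gripper_force: 60.2
```

```bash
python3 go.py 543.6 234.7 80 184.1
```

```text
shift [-49.43 351.31   0.65] rot [-0.08  0.14  5.75] t 6.6167 F [-0.16 -0.77 -1.74] [ -24.01   32.11   88.63   -0.     59.1  -123.86] 35.00102033994004
```

To row units: 351 mm / 800 = 0.4388, -48 mm / 800 = -0.06, 5.8 degrees / 229.1831 = 0.0253.

Request:
steer_hand --moves '[{"x": -0.06, "y": 0.4388, "z": -0.0125, "wz": 0.0253, "jaw": 25}, {"x": -0.06, "y": 0.4388, "z": -0.0125, "wz": 0.0253, "jaw": 25}, {"x": -0.06, "y": 0.4388, "z": -0.0125, "wz": 0.0253, "jaw": 25}, {"x": -0.06, "y": 0.4388, "z": -0.0125, "wz": 0.0253, "jaw": 25}, {"x": -0.06, "y": 0.4388, "z": -0.0125, "wz": 0.0253, "jaw": 25}, {"x": -0.06, "y": 0.4388, "z": -0.0125, "wz": 0.0253, "jaw": 25}, {"x": -0.06, "y": 0.4388, "z": -0.0125, "wz": 0.0253, "jaw": 25}, {"x": -0.06, "y": 0.4388, "z": -0.0125, "wz": 0.0253, "jaw": 25}]'

```text
t: 7.28
position: [541.3, 215.2, 88.0]
ee_rot: [-180.0, -0.1, -176.0]
contact_force: [0.4, -0.5, -0.9]
width: 34.7
gripper_force: 60.2
```

```bash
python3 go.py 545 234.8 80 184.1
```

```text
shift [-5.05 19.26  8.02] rot [-0.02 -0.12 -0.06] t 7.2833 F [ 0.39 -0.54 -0.93] [ 10.17  33.33  85.3   -0.01  61.49 -83.87] 34.67899714275615
```

To row units: 19 mm / 800 = 0.0238, 8 mm / 800 = 0.01.

Request:
steer_hand --moves '[{"x": -0.0063, "y": 0.0238, "z": 0.01, "jaw": 25}, {"x": -0.0063, "y": 0.0238, "z": 0.01, "jaw": 25}, {"x": -0.0063, "y": 0.0238, "z": 0.01, "jaw": 25}, {"x": -0.0063, "y": 0.0238, "z": 0.01, "jaw": 25}]'

```text
t: 7.62
position: [545.8, 231.8, 80.4]
ee_rot: [-180.0, -0.1, -176.0]
contact_force: [0.1, 0.1, -0.6]
width: 34.8
gripper_force: 60.3
```

```bash
python3 go.py 545 234.8 80 184.1
python3 - <<'E'
from plant import r, probe_bus, ticket, read_camera
import cv2,numpy as np
c=read_camera('wrist');np.savez('pics/w3.npz',**c)
s=read_camera('scene');np.savez('pics/s3.npz',**s)
a=np.zeros((420,800,3),np.uint8);a[:315,:420]=cv2.resize(c['img'],(420,315));k=cv2.resize(s['img'][110:230,260:387],None,fx=3,fy=3,interpolation=2);a[:360,419:800]=k;cv2.imwrite('pics/p3.png',a)
E
```

```text
shift [0.55 3.08 0.4 ] rot [-0.03 -0.09 -0.08] t 7.6167 F [ 0.09  0.09 -0.64] [ 11.71  35.02  83.67  -0.02  61.41 -82.3 ] 34.81346778114014
```

View pics/p3.png

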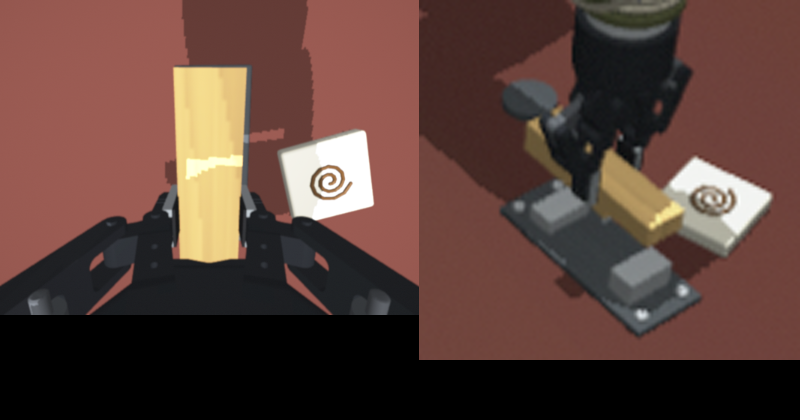

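The bar is held square over the stand with the -x end at wrist pixel (210,66), and the tile is clear of it. I'll lower it, watching the force.

To row units: 46 mm / 800 = 0.0575, 42 mm / 800 = 0.0525.

Request:
steer_hand --moves '[{"x": 0.0006, "y": 0.0038, "z": 0.0125, "jaw": 25}, {"x": 0.0006, "y": 0.0038, "z": 0.0375, "jaw": 25}, {"x": 0.0006, "y": 0.0038, "z": 0.0525, "jaw": 25}, {"x": 0.0006, "y": 0.0038, "z": 0.0575, "jaw": 25}, {"x": 0.0006, "y": 0.0038, "z": 0.0575, "jaw": 25}, {"x": 0.0006, "y": 0.0038, "z": 0.0575, "jaw": 25}]'

```text
t: 8.22
position: [545.6, 235.5, 35.4]
ee_rot: [180.0, 0.0, -176.0]
contact_force: [-0.0, 0.8, -0.8]
width: 35.2
gripper_force: 60.3
```

```bash
python3 go.py 545 234.8 28 184.1
```

```text
shift [ 0.69 -0.61  7.43] rot [ 0.    0.02 -0.08] t 8.2167 F [-0.01  0.85 -0.75] [ 12.05  38.63  85.15   0.    56.2  -81.97] 35.176373018146
```

Request:
steer_hand --moves '[{"z": 0.0025, "jaw": 25}, {"z": 0.0025, "jaw": 25}, {"z": 0.0025, "jaw": 25}]'

```text
t: 8.47
position: [545.6, 235.6, 33.6]
ee_rot: [180.0, 0.0, -176.0]
contact_force: [-0.0, 0.1, -1.4]
width: 35.0
gripper_force: 60.3
```

To row units: 2 mm / 800 = 0.0025.

Request:
steer_hand --moves '[{"z": 0.0025, "jaw": 25}, {"z": 0.0025, "jaw": 25}, {"z": 0.0025, "jaw": 25}]'

```text
t: 8.72
position: [545.3, 235.6, 31.1]
ee_rot: [180.0, -0.0, -176.0]
contact_force: [-0.9, 0.5, -1.6]
width: 35.2
gripper_force: 60.3
```

Request:
steer_hand --moves '[{"z": 0.0013, "jaw": 25}, {"z": 0.0013, "jaw": 25}, {"z": 0.0013, "jaw": 25}]'

```text
t: 8.97
position: [545.3, 235.6, 30.1]
ee_rot: [-180.0, -0.0, -176.0]
contact_force: [0.0, 0.5, -0.8]
width: 34.7
gripper_force: 60.3
```

Request:
steer_hand --moves '[{"z": 0.0013, "jaw": 25}, {"z": 0.0013, "jaw": 25}, {"z": 0.0013, "jaw": 25}]'

```text
t: 9.22
position: [545.4, 235.6, 29.1]
ee_rot: [-180.0, -0.0, -176.0]
contact_force: [0.0, -0.3, -0.8]
width: 35.0
gripper_force: 60.3
```

To row units: 1 mm / 800 = 0.0013.

Request:
steer_hand --moves '[{"z": 0.0013, "jaw": 25}, {"z": 0.0013, "jaw": 25}, {"z": 0.0013, "jaw": 25}]'

```text
t: 9.47
position: [545.4, 235.6, 28.1]
ee_rot: [-180.0, -0.0, -176.0]
contact_force: [0.5, 0.2, -0.3]
width: 34.9
gripper_force: 60.3
```

Request:
steer_hand --moves '[{"z": 0.0013, "jaw": 25}, {"z": 0.0013, "jaw": 25}, {"z": 0.0013, "jaw": 25}]'

```text
t: 9.72
position: [545.5, 235.6, 27.3]
ee_rot: [180.0, 0.0, -176.0]
contact_force: [-0.9, -0.0, -0.3]
width: 34.9
gripper_force: 60.5
```

To row units: 1 mm / 800 = 0.0013.

Request:
steer_hand --moves '[{"z": 0.0013, "jaw": 25}, {"z": 0.0013, "jaw": 25}, {"z": 0.0013, "jaw": 25}]'

```text
t: 9.97
position: [545.5, 235.6, 27.2]
ee_rot: [-180.0, 0.0, -175.9]
contact_force: [-4.0, -2.2, 8.7]
width: 34.4
gripper_force: 61.5
```

Request:
steer_hand --moves '[{"z": 0.0013, "jaw": 25}, {"z": 0.0013, "jaw": 25}, {"z": 0.0013, "jaw": 25}]'

```text
t: 10.22
position: [545.5, 235.6, 27.2]
ee_rot: [-180.0, 0.0, -175.9]
contact_force: [-7.8, -2.8, 17.6]
width: 34.6
gripper_force: 62.6
```

Contact at TCP z = 27.2, as expected. I'll unload, release and retreat.

To row units: -1.7 mm / 800 = -0.0021.

Request:
steer_hand --moves '[{"z": -0.0021, "jaw": 25}, {"z": -0.0021, "jaw": 60}, {"z": -0.0021, "jaw": 60}, {"z": -0.0021, "jaw": 60}, {"z": -0.0021, "jaw": 60}, {"z": -0.0021, "jaw": 60}]'

```text
t: 10.72
position: [545.3, 235.5, 26.6]
ee_rot: [-180.0, -0.0, -176.0]
contact_force: [0.2, -0.6, 0.3]
width: 60.2
gripper_force: 0.0
```

Request:
steer_hand --moves '[{"z": -0.025, "jaw": 60}, {"z": -0.0625, "jaw": 60}, {"z": -0.1125, "jaw": 60}, {"y": -0.1, "z": -0.1375, "jaw": 60}, {"y": -0.15, "z": -0.1375, "jaw": 60}, {"y": -0.2, "z": -0.1375, "jaw": 60}, {"y": -0.25, "z": -0.1375, "jaw": 60}, {"y": -0.25, "z": -0.1375, "jaw": 60}]'

```text
t: 11.38
position: [559.4, 33.6, 137.2]
ee_rot: [-180.0, 0.0, -176.0]
contact_force: [0.9, 0.6, -1.1]
width: 60.0
gripper_force: 0.0
```

```bash
python3 - <<'E'
from plant import r, probe_bus, ticket, read_camera
import cv2,numpy as np
a=np.zeros((400,800,3),np.uint8)
for i,(n,x,y) in enumerate((('top',120,170),('scene',275,130))):
    c=read_camera(n);np.savez(f'pics/{n}4.npz',**c)
    a[:,i*400:i*400+400]=cv2.resize(c['img'][y:y+100,x:x+100],(400,400),interpolation=2)
cv2.imwrite('pics/p4.png',a)
E
```

```text
(no output)
```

View pics/p4.png

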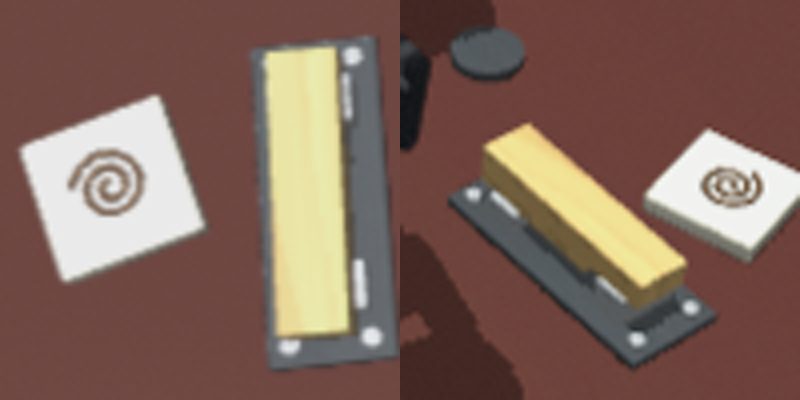

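The bar lies on both pads with the step over the taller one. Its top corners are top view (264,52), (337,47), (350,332), (277,336) and scene view (686,265), (640,292), (484,149), (530,124). I'll check the pose.

```bash
python3 - <<'E'
from h import *
from plant import r, probe_bus, ticket, read_camera
np.set_printoptions(precision=1,suppress=True)
t=dict(np.load('pics/top4.npz'));s=dict(np.load('pics/scene4.npz'))
f=lambda p,o,off:(np.array(p,float)-o+.5)/4-.5+off
a=f([(264,52),(337,47),(350,332),(277,336)],(0,0),(120,170));b=f([(686,265),(640,292),(484,149),(530,124)],(400,0),(275,130))
X=tri(t,a,s,b);print(X,X.mean(0),res(s,X,b));d=X[0]+X[1]-X[2]-X[3];print(np.degrees(np.arctan2(d[1],d[0])),np.linalg.norm(d)/2)
# stand plate corners, top view only, z=8
R=cv2.Rodrigues(t['rvec'].astype(float))[0];C=-R.T@t['tvec'].ravel();q=[]
for p in f([(252,49),(376,38),(397,356),(271,369)],(0,0),(120,170)):
    v=R.T@np.linalg.inv(t['mtx'])@[*p,1];q.append(C+v*(8-C[2])/v[2])
print(np.array(q),np.mean(q,0));print(probe_bus.observe()['t'])
E
```

```text
[[614.9 258.   48.1]
 [617.4 220.5  47.4]
 [466.6 212.5  47.1]
 [465.2 249.1  50. ]] [541.  235.   48.2] [0.4 0.1 0.2 0.1]
3.2152304646517096 150.50419698710678
[[629.1 275.8   8. ]
 [633.7 207.    8. ]
 [457.  194.1   8. ]
 [451.8 261.2   8. ]] [542.9 234.5   8. ]
11.4833
```

The bar is within about 3 mm of the stand's middle, level, in line within about 1°, with its top at about 48–50 mm. Handing in.

```bash
python3 -c "
from plant import r, probe_bus, ticket, read_camera
print(ticket.close_job())"
```

```text
the job is handed in; nothing more can be done
None
```

The job is handed in at about 11.5 s. The near bar's +x end rocked when pressed. It now lies level across both pads with that cut-away end over the taller one, about 2–3 mm off centre by camera. I never touched the other bar or the tile, and the hand-in returned no verdict.

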